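# Latch the drip mug under the dehumidifier's spout

## Robot

A 6-joint arm with a two-finger parallel gripper is mounted at the origin on the work surface. World frame = base frame: x ahead of the robot, y to its left, z up, the work surface at z = 0. Lengths are in m, angles in rad, forces in N, time in s.
With the tool pointing down it reaches from about 0.4 to 0.825 m from the base axis. Payload 7 kg.
Tool frame: the origin (TCP) lies midway between the tips of the shut fingers; the grasp point (between the pads) lies 19 mm behind it; z points along the fingers, y is the line along which they close (so a half turn about z gives the same grasp; the last joint's range is limited). The gripper opens to 88 mm and grips with 3 to 60 N. Pads are 19 mm wide; open, the fingers measure 130 mm over their backs; the gripper's body (78 mm by 193 mm) begins 47 mm behind the grasp point.
Start: joints at [1.476, 0.359, 0.012, 0, -1.224, -0.288], TCP at [0.252, 0.626, 0.227] pointing down, gripper open.
Joint ranges: [-3.07, 3.07], [-1.43, 2.12], [-1.02, 1.25], [-3.03, 1.67], [-3.05, -0], [-3.03, 3.03]. Speed limits (rad/s): [2.39, 2.39, 3.01, 3.14, 3.14, 3.14].

## Interface

Orientations are given as [roll, pitch, yaw] about the fixed x, y, z axes, in that order (R = Rz(yaw) Ry(pitch) Rx(roll)).
In Python, from station import arm, grab_frame, camera_params, spot_in gives the robot as it stands.
- The arm moves only by the shell command python3 -m jog 'ROWS' [FORCE]. ROWS is JSON, a list that holds one entry, the list of rows, each a list of 7 numbers: the shift along the tool's x, y, z in mm, then the turn, a rotation vector about the tool's x, y, z in rad, then the finger opening in mm, from 0 to 87.6. In form: [[[x, y, z, wx, wy, wz, fingers], ...]]. A call has 1 to 20 rows; each row is the pose to reach, as a shift and turn from the pose commanded when the call began, along the tool's axes at that moment; what a row does not reach only later rows make up. A row lasts 1/8 s, in which the tool goes at most 62.5 mm and 10.7 degrees, less where a joint would pass 70% of its speed; a pose out of reach is approached as far as the arm can. A call with a gripper value outside its range is refused whole. The fingers move at their own pace and stop on an object; FORCE is the grip in N (left out, the last holds). Time passes only in rows, so rows that repeat a pose let the fingers close. It gives the time, the measured TCP pose, the force, the opening and the grip force at its end, in the units of the state.
- arm.get_state(): the state, without advancing time (a new reading comes with each control period).
- grab_frame(name): name is "side" or "top"; returns (picture, depth): 384x512x3 uint8, blue, green, red; 384x512 float32, m along the optical axis (not along the pixel's ray), 0 where there is no reading.
- camera_params(name): a dict with "mtx" (3x3 intrinsics, pixels), "R" (3x3) and "t" (3): a world point X has camera coordinates R X + t. Camera axes: x right, y down, z forward; pixel columns grow to the right and rows downward; lengths in m; the calibration is good to about 2 mm. A picture is of the moment at which its call begins. camera_params takes no time and is no camera call.
- arm.job_done(): hands the job in; it is judged then, once.
Trained networks look in the newest picture that a camera, given by its name, has taken for a name from the list of things; names that differ only in an ending like _2 or _b are one class to them, and where a whole thing is asked for, a point or a joint stands for the part that bears it (a point fixed in the world has none). Each returns a list of dicts, best first, with "confidence" (0 to 1); they miss things now and then, are a little off and sometimes report something else, mostly with a low value. They report only what shows in the picture. A call takes as long as a camera call. They do not tell look-alikes from the thing itself.
- spot_in(query, camera): "uv" ([column, row] in pixels, amid what is visible of it).
The state is a dict: "t": time; "q": joint angles; "qd": joint speeds; "joint_efforts": joint torques, N m; "eef_pos": TCP position; "ee_rot": TCP orientation; "force": force on the tool from outside, world axes, zero at the start; "moment": the same for the moment, N m; "width": finger opening in m; "gripper_force": force on a finger pad.
Only numpy, scipy, OpenCV 4.12 (cv2) and the standard library are available. Lean on these libraries where they do the work, as an engineer would, in place of code of your own. Each camera call takes 0.05 s, during which the arm holds its last target. There are 200 camera calls.

## Task

Lift the release bar of the sliding carriage on the rail and hold it up while you slide the carriage, with the mug standing on it, along the rail until the mug is centred under the dehumidifier's drain spout (seen from above). Then let go so that the latch drops fully into the nearest notch: if it has landed between notches, ease the carriage gently along until it drops in, without ramming or dragging the latch tooth against the rail. Keep the mug upright and leave everything else where it is.

Things in the scene. Friction and masses are not known exactly. Their poses are not given: they have to be found in the camera images.
- rail: Aluminium slide rail fixed to the ledge: base 280 x 190, 4 thick, two runners 21 high, black caps 24 high at both ends. Origin on the ledge, below the middle of the carriage where parked at the start. +x is the way the carriage slides, +y the side of the release bar, z up. The base reaches from -70 to +210 in x and -70 to +120 in y.
- notch_runner (a point): Point on top of the rail's covered runner (x 0, y 90 of the rail). In it lies a fixed toothed strip, under a rubber lip, out of sight: smooth at the parking place, then square notches 11 wide, one every 24 along x, flat crests 13 wide between. Where along x the notches lie differs from run to run and is not measured: a tooth let down just anywhere mostly lands on a crest and must be felt into a notch.
- carriage (a joint): Travel of the white plastic carriage along rail +x in m, 0 where parked, end stop at 0.160; about 1.5 N of friction. A plate 100 along x, 215 along y, 8 thick, its top 30.5 above the ledge. It carries the mug (in a low collar, centre at y = -35 of the rail) and the release bar (at y = +90).
- release_bar (a joint): Height of the release bar above its lowest place in m: 0 = down, tooth fully in a notch (or in the smooth parking bay); about 0.010 = tooth on a crest, not caught; above 0.0105 = tooth clear; 0.016 = upper stop. A damped spring (with the bar's weight) pulls it down with about 3 N at 0 and 5 N at 0.013; let go, it drops in about 0.1 s.
- bar_middle (a point): Middle of the release bar: a level steel rod 12 thick, 68 long across the rail (along rail y), on an upright leg as thick at each end, 56 clear between the legs. Its centre is 67.5 above the ledge when down, 37 above the carriage plate, free beneath. It moves with the carriage along rail x and rises straight up.
- latch_tooth: Steel latch tooth, 9 along rail x, below the middle of the release bar and fixed to it; reaches down through the plate into the covered runner. Origin at its underside. 2 mm of play along x in a notch. More than 20 N between tooth and rail damages it.
- mug: White ceramic mug, 76 outer diameter, 90 high, handle on one side sticking out 37, standing loose in the carriage's collar (7 high, 2.5 play). Origin at the centre of its underside, z up its axis.
- spout_tip (a point): Lower end of the dehumidifier's grey drain spout, 12 in diameter, pointing down, 149 above the ledge (28 above the mug's rim). It is 40 to 130 mm along rail x from the mug's starting place.
- dehumidifier: White dehumidifier, 130 by 150 by 218 high with a button on top, fixed on the ledge beside the rail on its -y side. Origin at the centre of its underside; the spout comes out of its +y side at height 180, 130 from the centre to the tip.
- tin: Bystander: aluminium tin with a screw lid, 72 diameter, 84 high; origin under its centre.
- clip: Bystander: spring clip, 75 by 22 by 18; origin under its centre.
- block: Bystander: small wooden block, 60 by 40 by 30; origin under its centre.
- bottle: Bystander: plastic bottle, 60 diameter, 160 high; origin under its centre.
- brush: Bystander: brush with a wooden handle, lying across beyond the rail's far end, about 200 long.
- jar: Bystander: lidded jar, 60 diameter, 70 high; origin under its centre.
Not all that is in view belongs to the job. Leave any black or pink look-alike of the mug alone.

How it is judged:
On the way, in this order (a step that is already met when the one before it is completed fails the run):
1. the release bar is lifted until the tooth is clear, the carriage still parked (value of joint release_bar above 0.0105 m and value of joint carriage below 0.03 m), for 0.1 s.
2. the bar still up (tooth not in a notch), the mug is brought to within 30 mm of the spout, seen from above (value of joint release_bar above 0.009 m and horizontal distance between mug and spout_tip below 0.03 m), for 0.05 s.
At the end, for the whole second after the job is handed in: the release bar is down (under 3 mm), its tooth in a notch; the mug stands upright (within 0.1 rad) and at rest in its collar on the carriage, its centre within 20 mm of the spout tip seen from above (value of joint release_bar below 0.003 m and horizontal distance between mug and spout_tip below 0.02 m and angle between mug's own z axis and vertical below 0.1 rad and height (world z) of mug above 0.025 m and linear speed of mug below 0.02 m/s and velocity of joint carriage between -0.01 and 0.01 m/s); the robot touches nothing.
It fails at once if latch tooth and rail press on each other with more than 20 N (rammed or dragged) (contact force between latch_tooth and rail above 20 N).
It fails at once if the mug is tipped by more than 0.3 rad (angle between mug's own z axis and vertical above 0.3 rad).
It fails at once if the robot pushes the dehumidifier or its spout with more than 8 N (contact force between any of the arm, the fingers and dehumidifier above 8 N).
It fails at once if a bystander is moved by more than 25 mm (distance of any of tin, clip, block, bottle, brush, jar from where it was at the start of the episode above 0.025 m).
It also fails if it takes over 35 s, if anything falls off the work surface, if the arm or the gripper's body presses on something with over 40 N, if the wrist force passes 120 N, or if a joint passes its speed limit or range.

## Working session

There is one attempt and no reset: what is moved stays moved. The work goes in short steps, Python scripts to look and compute and a shell command to move; the robot and the scene stay as the last step left them, time stands still between calls to the robot, and variables do not carry over. Pictures are saved under pics/ and viewed, at most 10 in all, crops included, and the job is handed in when it is done.

```bash
mkdir -p pics; cat > h.py <<'E'
import numpy as np, cv2
from station import arm, grab_frame, camera_params, spot_in
def world(cam,u,v,d):
    p=camera_params(cam);c=np.linalg.inv(p["mtx"])@np.array([u,v,1.])*d
    return p["R"].T@(c-p["t"])
def onplane(cam,u,v,z):
    p=camera_params(cam);r=p["R"].T@(np.linalg.inv(p["mtx"])@np.array([u,v,1.]));o=-p["R"].T@p["t"]
    return o+r*(z-o[2])/r[2]
def proj(cam,X):
    p=camera_params(cam);c=p["mtx"]@(p["R"]@np.array(X)+p["t"]);return c[:2]/c[2]
E
python3 - <<'E'
from h import *
ims=[]
for n in("side","top"):
    im,d=grab_frame(n);np.save(n+".npy",d);cv2.imwrite(n+".png",im);ims.append(im)
    for q in("mug","bar_middle","spout_tip","carriage","rail","dehumidifier"):
        for r in spot_in(q,n)[:3]:
            u,v=r["uv"];dd=d[int(v),int(u)];print(n,q,np.round(r["uv"]),round(r["confidence"],2),np.round(world(n,u,v,dd),3))
    cv2.imwrite(f"pics/{n}1.png",cv2.resize(im,(800,600)))
s=arm.get_state();print(s["eef_pos"],s["ee_rot"],s["force"],s["t"])
E
```

```text
side mug [296. 314.] 0.83 [ 0.412 -0.183  0.01 ]
side mug [252. 239.] 0.71 [ 0.447 -0.062  0.108]
side mug [379. 305.] 0.63 [ 0.505 -0.307  0.021]
side carriage [214. 243.] 0.9 [0.46  0.039 0.037]
side carriage [154. 211.] 0.55 [0.431 0.176 0.083]
side rail [226. 243.] 0.72 [0.479 0.021 0.032]
side rail [154. 211.] 0.37 [0.433 0.177 0.08 ]
side dehumidifier [329. 206.] 0.96 [ 0.557 -0.165  0.161]
top mug [189. 285.] 0.91 [0.312 0.219 0.007]
top mug [288. 219.] 0.82 [ 0.482 -0.051  0.036]
top mug [349. 255.] 0.71 [ 0.381 -0.218  0.007]
top spout_tip [329. 157.] 0.6 [ 0.609 -0.135  0.225]
top carriage [252. 226.] 0.82 [0.466 0.045 0.076]
top carriage [184. 194.] 0.35 [0.558 0.231 0.019]
top rail [251. 196.] 0.93 [0.55  0.045 0.008]
top dehumidifier [329. 161.] 0.85 [ 0.602 -0.134  0.218]
top dehumidifier [226. 134.] 0.54 [0.728 0.114 0.019]
[0.25213193 0.62609849 0.2265955 ] [-3.14156844e+00  3.24131871e-05 -3.82801647e-01] [-0.1299174  -0.60028273  0.38400388] 0.7
```

View pics/side1.png

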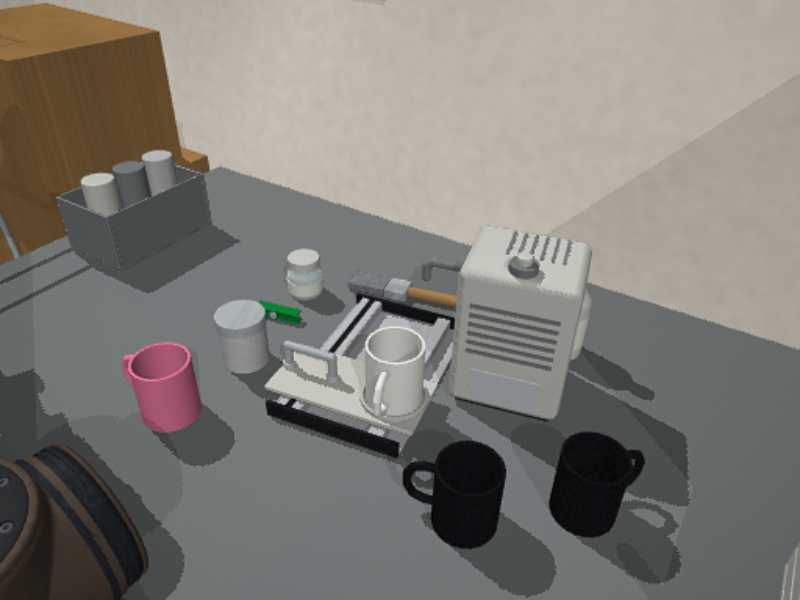

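View pics/top1.png

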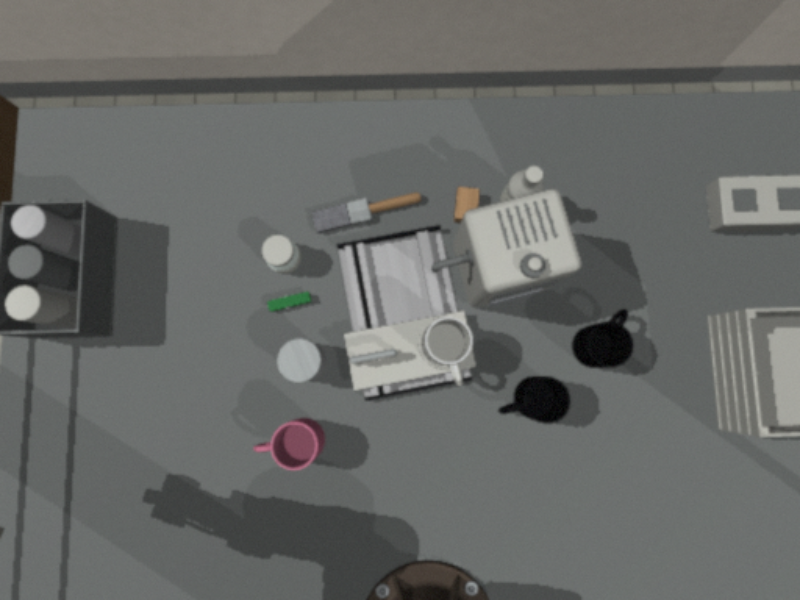

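The white mug on the carriage is at (447,340) in the top view, at (395,370) in the side view. The pink mug at (296,445) and the black mugs at (603,343) and (541,399) are look-alikes. The bar is at about (373,355) and the spout tip at about (436,266). I'll confirm with one enlarged crop.

```bash
python3 - <<'E'
import cv2,numpy as np
a=cv2.imread("top.png")[140:260,210:310]; b=cv2.imread("side.png")[155:295,165:305]
a=cv2.resize(a,(400,480),interpolation=cv2.INTER_CUBIC);b=cv2.resize(b,(400,400),interpolation=cv2.INTER_CUBIC)
o=np.zeros((480,800,3),np.uint8);o[:,:400]=a;o[:400,400:]=b;cv2.imwrite("pics/crop1.png",o)
from h import *
d=np.load("top.npy");ys,xs=np.mgrid[0:384,0:512]
P=np.array([world("top",u,v,d[v,u]) for v in range(140,260) for u in range(205,305)])
def sel(m,n):
    q=P[m];print(n,len(q),q.mean(0).round(4),q.min(0).round(3),q.max(0).round(3));return q
box=(P[:,1]>-0.0)&(P[:,1]<.13)
q=sel(box&(P[:,2]>.055)&(P[:,2]<.085)&(P[:,0]<.52),"bar")
r=q[:,:2]-q[:,:2].mean(0);print(np.linalg.svd(r)[2][0])
q=sel((P[:,2]>.108)&(P[:,2]<.13)&(P[:,0]<.54)&(P[:,1]<0.02),"rim");A=np.c_[2*q[:,:2],np.ones(len(q))];s=np.linalg.lstsq(A,(q[:,:2]**2).sum(1),rcond=None)[0];print(s[:2],np.sqrt(s[2]+s[0]**2+s[1]**2))
q=sel((P[:,2]>.14)&(P[:,2]<.195)&(P[:,1]>-.085)&(P[:,0]>.52),"spout")
i=q[:,1].argsort()[::-1][:8];print(q[i].round(3))
E
```

```text
Traceback (most recent call last):
  File "h.py", line 4, in world
    p=camera_params(cam);c=np.linalg.inv(p["mtx"])@np.array([u,v,1.])*d
ValueError: time passes only in moves, steps and waits
```

View pics/crop1.png

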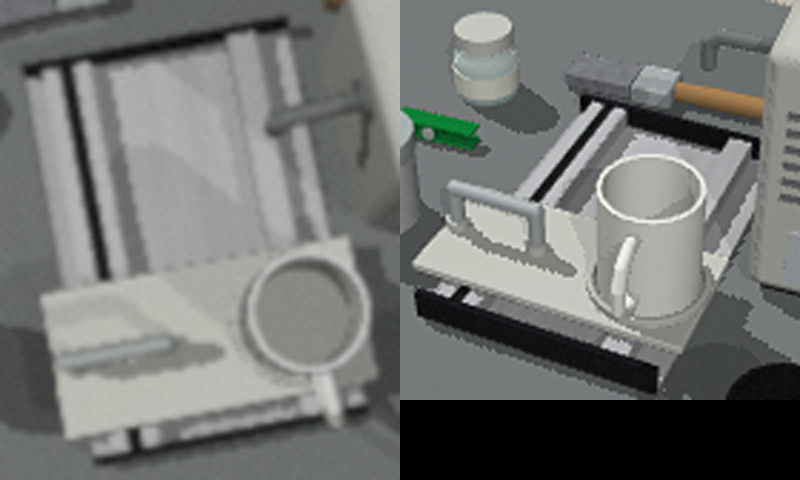

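The crop confirms the white mug in the carriage collar, rim centre at (287,218) in the original top picture. The bar runs from (225,230) to (252,226) and the spout tip is at (280,171).

```bash
cat > h.py <<'E'
import numpy as np, cv2, functools
from station import arm, grab_frame, camera_params, spot_in
cp=functools.lru_cache(None)(camera_params)
def world(cam,u,v,d):
    p=cp(cam);c=np.linalg.inv(p["mtx"])@(np.array([u,v,np.ones_like(u)])*d)
    return (p["R"].T@(c.T-p["t"]).T).T
def onplane(cam,u,v,z):
    p=cp(cam);r=p["R"].T@(np.linalg.inv(p["mtx"])@np.array([u,v,1.]));o=-p["R"].T@p["t"]
    return o+r*(z-o[2])/r[2]
def proj(cam,X):
    p=cp(cam);c=p["mtx"]@(p["R"]@np.array(X)+p["t"]);return c[:2]/c[2]
E
cat > m.py <<'E'
from h import *
def measure(d):
    v,u=np.mgrid[130:270,200:310];P=world("top",u.ravel()*1.,v.ravel()*1.,d[130:270,200:310].ravel())
    def sel(m,n):
        q=P[m];print(n,len(q),q.mean(0).round(4),q.min(0).round(3),q.max(0).round(3));return q
    q=sel((P[:,1]>.0)&(P[:,1]<.13)&(P[:,2]>.06)&(P[:,2]<.085)&(P[:,0]<.6),"bar")
    print(np.linalg.svd(q[:,:2]-q[:,:2].mean(0))[2][0],(q[:,:2].min(0)+q[:,:2].max(0))/2)
    q=sel((P[:,2]>.112)&(P[:,2]<.13)&(P[:,1]<0.03)&(P[:,1]>-.1),"rim")
    A=np.c_[2*q[:,:2],np.ones(len(q))];s=np.linalg.lstsq(A,(q[:,:2]**2).sum(1),rcond=None)[0];print("mug",s[:2],np.sqrt(s[2]+s[0]**2+s[1]**2))
    q=sel((P[:,2]>.14)&(P[:,2]<.2)&(P[:,1]>-.06)&(P[:,0]>.5),"spout")
    print(q[q[:,1].argsort()[::-1][:10]].round(3))
    pl=sel((P[:,2]>.024)&(P[:,2]<.036)&(P[:,0]<.56),"plate")
    print(cv2.minAreaRect((pl[:,:2]*1000).astype(np.float32)))
E
python3 - <<'E'
from m import *
measure(np.load("top.npy"))
d=np.load("side.npy");print("spout side",onplane("side",273.5,178,.149),world("side",273.,177.,d[177,273]))
print("top cam bar ends",onplane("top",225.5,230.5,.0735),onplane("top",252,225.8,.0735),"spout",onplane("top",280,171,.18),"rim",onplane("top",287,218,.1205))
E
```

```text
bar 139 [0.4604 0.0815 0.073 ] [0.451 0.042 0.067] [0.47  0.121 0.079]
[ 0.16395189 -0.98646834] [0.46034649 0.08132566]
rim 214 [ 0.5076 -0.0508  0.1209] [ 0.439 -0.1    0.112] [ 0.661 -0.006  0.13 ]
mug [ 0.53847097 -0.04173548] 0.06883102439069998
spout 102 [ 0.5933 -0.0371  0.1832] [ 0.585 -0.059  0.155] [ 0.604 -0.017  0.19 ]
[[ 0.589 -0.017  0.177]
 [ 0.592 -0.017  0.177]
 [ 0.588 -0.017  0.17 ]
 [ 0.587 -0.017  0.162]
 [ 0.591 -0.019  0.18 ]
 [ 0.589 -0.019  0.178]
 [ 0.587 -0.019  0.175]
 [ 0.594 -0.019  0.178]
 [ 0.586 -0.019  0.169]
 [ 0.585 -0.02   0.16 ]]
plate 2209 [0.4654 0.0367 0.0313] [ 0.387 -0.107  0.024] [0.559 0.187 0.036]
((472.8033752441406, 39.98383331298828), (171.5656280517578, 294.1407165527344), 0.026658669114112854)
spout side [ 0.59715501 -0.02112091  0.149     ] [ 0.58552056 -0.0260545   0.15957774]
top cam bar ends [0.45466619 0.11362003 0.0735    ] [0.46508556 0.04466715 0.0735    ] spout [ 0.58845624 -0.02590416  0.18      ] rim [ 0.48050113 -0.04323171  0.1205    ]
```

The mug-to-spout offset is about 0.111 m along the rail, with rail yaw of about 0.162. Now I'll move above the bar with tool y along rail x.

```bash
python3 -m jog '[[[40,43,0,0,0,0.17,60],[79,86,0,0,0,0.34,60],[119,128,0,0,0,0.51,60],[159,171,0,0,0,0.68,60],[198,214,0,0,0,0.85,60],[238,257,20,0,0,1.026,60],[278,299,40,0,0,1.026,60],[317,342,60,0,0,1.026,60],[357,385,80,0,0,1.026,60],[397,428,90,0,0,1.026,60],[397,428,90,0,0,1.026,60],[397,428,90,0,0,1.026,60],[397,428,90,0,0,1.026,60]]]' 20
python3 - <<'E'
from h import *
im,d=grab_frame("side");cv2.imwrite("pics/side2.png",cv2.resize(im[140:320,130:370],(800,600)))
s=arm.get_state();print(s["eef_pos"],s["ee_rot"],s["force"],s["t"],s["q"])
E
```

```text
t: 2.33
eef_pos: [0.4606, 0.0819, 0.137]
ee_rot: [-3.141, 0.0, -1.407]
force: [-0.0, -0.0, 0.3]
width: 0.0603
gripper_force: 0.0
[0.4605512  0.08200635 0.13697038] [-3.14075003e+00  3.69616886e-04 -1.40689050e+00] [ 0.76329505  0.22896368 -0.33826084] 2.375 [ 5.98695182e-01  9.77991946e-02 -5.57504300e-01  2.48665563e-05
 -9.14572918e-01 -4.34804671e-01]
```

View pics/side2.png

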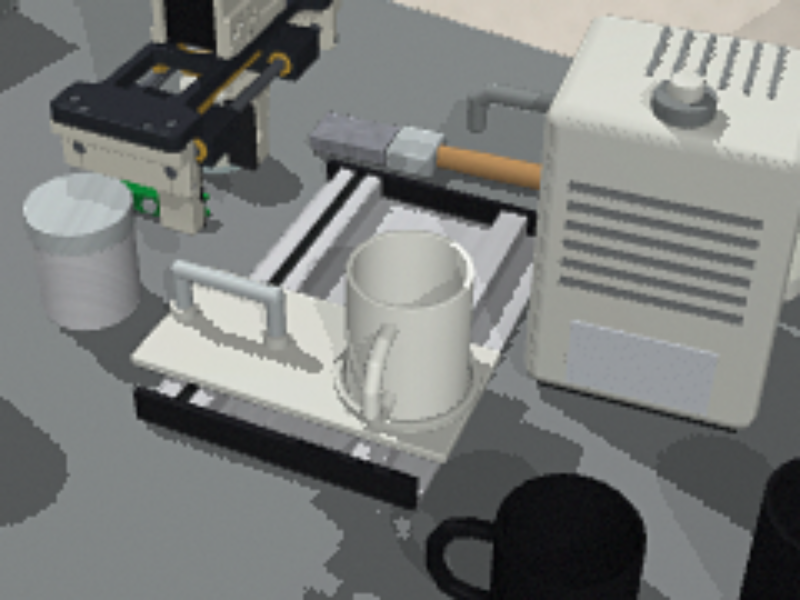

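The fingers straddle the bar along the rail direction, with the near fingertip at crop (185,215). I'll check by projection before descending.

```bash
python3 - <<'E'
from h import *
c=lambda X:((proj("side",X)-[130,140])/.3).round()
x=np.array([.987,.161,0])
T=np.array([.4606,.0819,.137])
print("near tip",c(T-.036*x),"far",c(T+.036*x),"bar ends",c([.4547,.1136,.0675]),c([.4651,.0447,.0675]),"mid",c([.46,.0815,.0735]))
E
```

```text
near tip [187. 226.] far [247. 163.] bar ends [180. 270.] [276. 299.] mid [224. 276.]
```

```bash
python3 -m jog '[[[0,0,40,0,0,0,50],[0,0,65,0,0,0,40],[0,0,80,0,0,0,40],[0,0,87,0,0,0,40],[0,0,87,0,0,0,40],[0,0,87,0,0,0,25],[0,0,87,0,0,0,18],[0,0,87,0,0,0,14],[0,0,87,0,0,0,8],[0,0,87,0,0,0,8],[0,0,87,0,0,0,8]]]' 25
```

```text
t: 3.75
eef_pos: [0.4607, 0.0809, 0.0498]
ee_rot: [-3.141, 0.0, -1.409]
force: [-1.2, -0.3, 3.9]
width: 0.0112
gripper_force: 25.0
```

```bash
python3 -m jog '[[[0,0,-4,0,0,0,8],[0,0,-8,0,0,0,8],[0,0,-12,0,0,0,8],[0,0,-13.5,0,0,0,8],[0,0,-13.5,0,0,0,8],[0,0,-13.5,0,0,0,8]]]'
python3 - <<'E'
from m import *
im,d=grab_frame("side");cv2.imwrite("pics/side3.png",cv2.resize(im[140:320,130:370],(800,600)))
s=arm.get_state();print(s["eef_pos"],s["ee_rot"],s["force"],s["t"])
E
```

```text
t: 4.5
eef_pos: [0.4603, 0.0807, 0.0629]
ee_rot: [3.141, -0.0, -1.409]
force: [-1.4, 0.8, -5.7]
width: 0.0112
gripper_force: 25.0
[0.4602889  0.08074203 0.06288135] [ 3.14112084e+00 -5.51956450e-05 -1.40889255e+00] [-0.91425504  1.15929355 -4.62750561] 4.55
```

View pics/side3.png

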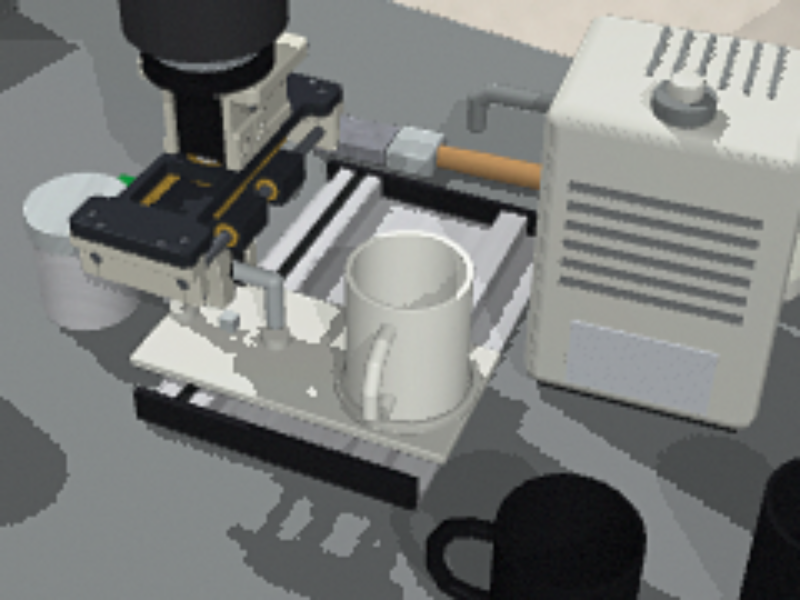

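The bar is up: its leg has risen from about 299 to about 275 px, and the 5 N pull matches the spring. Next I slide it about 111 mm along tool -y.

```bash
python3 -m jog '[[[0,-2,0,0,0,0,8],[0,-6,0,0,0,0,8],[0,-12,0,0,0,0,8],[0,-20,0,0,0,0,8],[0,-28,0,0,0,0,8],[0,-36,0,0,0,0,8],[0,-44,0,0,0,0,8],[0,-52,0,0,0,0,8],[0,-60,0,0,0,0,8],[0,-68,0,0,0,0,8],[0,-76,0,0,0,0,8],[0,-84,0,0,0,0,8],[0,-92,0,0,0,0,8],[0,-99,0,0,0,0,8],[0,-105,0,0,0,0,8],[0,-109,0,0,0,0,8],[0,-111,0,0,0,0,8],[0,-111,0,0,0,0,8],[0,-111,0,0,0,0,8]]]'
python3 - <<'E'
from m import *
im,d=grab_frame("side");im2,d2=grab_frame("top")
o=np.zeros((480,800,3),np.uint8)
o[:,:400]=cv2.resize(im[140:284,180:300],(400,480));o[:,400:]=cv2.resize(im2[140:260,210:310],(400,480));cv2.imwrite("pics/both4.png",o)
s=arm.get_state();print(s["eef_pos"],s["ee_rot"],s["force"],s["t"])
E
```

```text
t: 6.92
eef_pos: [0.5709, 0.0992, 0.0632]
ee_rot: [-3.141, 0.0, -1.409]
force: [-0.8, 4.7, -4.2]
width: 0.0113
gripper_force: 25.0
[0.57085133 0.09918328 0.06320488] [-3.14047938e+00  3.48154469e-04 -1.40852674e+00] [-1.24275969  5.31781935 -3.89986456] 7.025
```

View pics/both4.png

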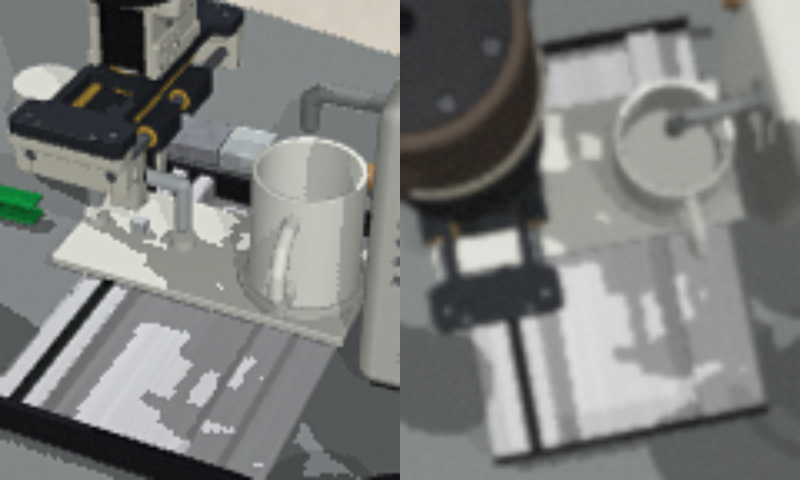

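The mug is under the spout: rim centre at top-crop (672,140), spout elbow at (680,127). I'll compute the remaining offset.

```bash
python3 - <<'E'
from h import *
m=onplane("top",278,175,.1205)[:2];s=np.array([.590,-.0255]);s2=onplane("top",279.5,171.5,.18)[:2]
# rim centre and spout in side: crop scale 3.333
ms=onplane("side",180+309/3.333,140+170/3.333,.1205)[:2];ss=onplane("side",180+312/3.333,140+130/3.333,.149)[:2]
x=np.array([.987,.161]);print(m,s2,ms,ss,"along:",(s-m)@x,(s2-m)@x,(ss-ms)@x, "dead reck:",.111-np.linalg.norm(np.array([.5709,.0992])-[.4607,.0809]))
E
```

```text
[ 0.58919668 -0.0243965 ] [ 0.58728501 -0.02468313] [ 0.59029076 -0.02461707] [ 0.59388865 -0.02327123] along: 0.000615208954710257 -0.0019329708040105747 0.0037678007829425476 dead reck: -0.0007091312292777235
```

It is centred within about 2 mm. I'll relieve the side load, ease down, then open slightly so the bar drops free while still straddled.

```bash
python3 -m jog '[[[-0.7,0,0,0,0,0,8],[-0.7,0,2,0,0,0,8],[-0.7,0,2,0,0,0,8],[-0.7,0,2,0,0,0,20],[-0.7,0,2,0,0,0,20],[-0.7,0,2,0,0,0,20],[-0.7,0,7,0,0,0,20],[-0.7,0,12,0,0,0,20],[-0.7,0,12,0,0,0,20]]]'
cat > bar.py <<'E'
from h import *
s=arm.get_state();im,d=grab_frame("side");cv2.imwrite("last.png",im)
v,u=np.mgrid[170:290,150:300];P=world("side",u.ravel()*1.,v.ravel()*1.,d[170:290,150:300].ravel())
x=np.array([.987,.161]);y=np.array([-.161,.987]);T=s["eef_pos"][:2]
a=(P[:,:2]-T)@x;b=(P[:,:2]-T)@y
m=(abs(a)<.016)&(b>-.040)&(b<-.013)&(P[:,2]>.05)&(P[:,2]<.1)
q=P[m];print("bar pts",m.sum(),"ztop",np.percentile(q[:,2],[50,80,90,95,100]).round(4),"a",np.median(a[m]).round(4),"t",s["t"],"F",s["force"].round(1))
E
python3 bar.py; python3 - <<'E'
import cv2;cv2.imwrite("pics/b5.png",cv2.resize(cv2.imread("last.png")[170:260,180:300],(800,600)))
E
```

```text
t: 8.15
eef_pos: [0.5695, 0.0992, 0.0504]
ee_rot: [3.14, -0.0, -1.409]
force: [-0.4, -0.3, 0.2]
width: 0.0201
gripper_force: 0.0
bar pts 98 ztop [0.0771 0.0827 0.084  0.0848 0.0857] a -0.0037 t 8.15 F [-0.4 -0.3  0.2]
```

View pics/b5.png

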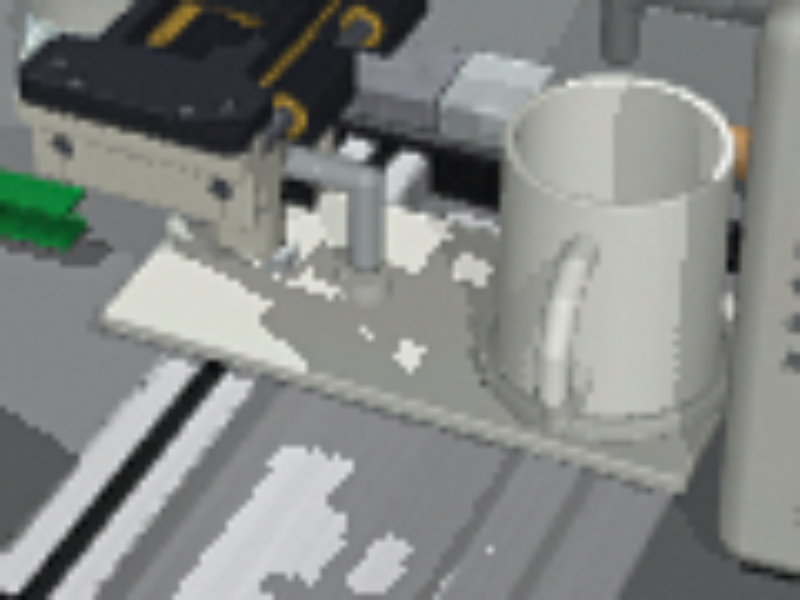

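The bar top is at about z 0.084, so the tooth is on a crest (0.010). I'll feel towards +x in 1 mm steps, checking after each and stopping when it drops or the force rises.

```bash
cat >> bar.py <<'E'
import sys
z=np.percentile(q[:,2],90)
print("pos",(T@x).round(4)); sys.exit(int(z<.0805 or np.linalg.norm(s["force"][:2])>9))
E
J="-m jog"
python3 -m jog '[[[0,0,0,0,0,0,14],[0,-1,0,0,0,0,14],[0,-1,0,0,0,0,14]]]' >/dev/null; python3 bar.py &&
python3 -m jog '[[[0,-1,0,0,0,0,14],[0,-1,0,0,0,0,14]]]' >/dev/null && python3 bar.py &&
python3 -m jog '[[[0,-1,0,0,0,0,14],[0,-1,0,0,0,0,14]]]' >/dev/null && python3 bar.py &&
python3 -m jog '[[[0,-1,0,0,0,0,14],[0,-1,0,0,0,0,14]]]' >/dev/null && python3 bar.py &&
python3 -m jog '[[[0,-1,0,0,0,0,14],[0,-1,0,0,0,0,14]]]' >/dev/null && python3 bar.py &&
python3 -m jog '[[[0,-1,0,0,0,0,14],[0,-1,0,0,0,0,14]]]' >/dev/null && python3 bar.py &&
python3 -m jog '[[[0,-1,0,0,0,0,14],[0,-1,0,0,0,0,14]]]' >/dev/null && python3 bar.py &&
python3 -m jog '[[[0,-1,0,0,0,0,14],[0,-1,0,0,0,0,14]]]' >/dev/null && python3 bar.py &&
python3 -m jog '[[[0,-1,0,0,0,0,14],[0,-1,0,0,0,0,14]]]' >/dev/null && python3 bar.py &&
python3 -m jog '[[[0,-1,0,0,0,0,14],[0,-1,0,0,0,0,14]]]' >/dev/null && python3 bar.py; echo rc $?
```

```text
bar pts 103 ztop [0.0773 0.0827 0.0838 0.085  0.0854] a -0.0054 t 8.575 F [-0.2 -0.1 -0.2]
pos 0.5797
bar pts 106 ztop [0.0768 0.0824 0.0839 0.0842 0.0853] a -0.0052 t 8.875 F [-0.1  1.5  0.8]
pos 0.5804
bar pts 85 ztop [0.0695 0.0732 0.0746 0.0753 0.076 ] a -0.0055 t 9.175 F [-0.8 -0.2  1.1]
pos 0.5817
rc 1
```

It dropped after about 2 mm (bar top now 0.0746). Next I open, retreat straight up, and verify.

```bash
python3 -m jog '[[[0,0,0,0,0,0,30],[0,0,0,0,0,0,40],[0,0,0,0,0,0,40],[0,0,-20,0,0,0,40],[0,0,-50,0,0,0,40],[0,0,-90,0,0,0,40],[-60,60,-130,0,0,0,40],[-120,100,-150,0,0,0,40],[-170,120,-150,0,0,0,40],[-170,120,-150,0,0,0,40],[-170,120,-150,0,0,0,40]]]'
python3 - <<'E'
from h import *
im,d=grab_frame("side");im2,d2=grab_frame("top")
v,u=np.mgrid[130:270,200:310];P=world("top",u.ravel()*1.,v.ravel()*1.,d2[130:270,200:310].ravel())
q=P[(abs(P[:,0]-.572)<.03)&(abs(P[:,1]-.099)<.045)&(P[:,2]>.06)&(P[:,2]<.1)]
print(len(q),np.percentile(q[:,2],[50,75,90]),(q[:,:2].min(0)+q[:,:2].max(0))/2)
o=np.zeros((480,800,3),np.uint8)
o[:,:400]=cv2.resize(im[140:284,180:300],(400,480));o[:,400:]=cv2.resize(im2[140:260,210:310],(400,480));cv2.imwrite("pics/both6.png",o)
E
```

```text
t: 10.6
eef_pos: [0.4262, 0.2501, 0.2019]
ee_rot: [-3.14, 0.001, -1.405]
force: [0.1, 0.0, 0.2]
width: 0.04
gripper_force: 0.0
136 [0.07284205 0.0742909  0.0759403 ] [0.57060986 0.09922791]
```

View pics/both6.png

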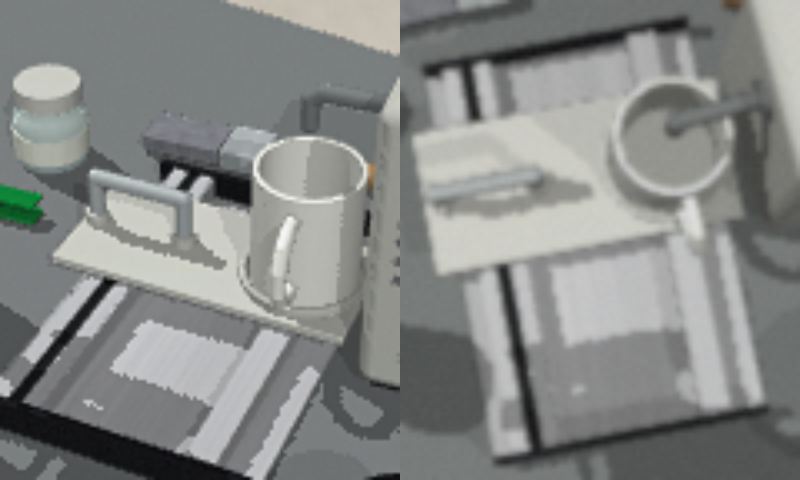

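The bar is down (z 0.073, the same as when parked). The mug is upright, with its rim centre at (672,138) in the right half and the spout at (677,125) above it, and the robot is clear. Handing in.

```bash
python3 -c "from station import arm; print(arm.job_done())"
```

```text
the job is handed in; nothing more can be done
None
```

The job is handed in: the carriage slid about 0.111 m, the latch dropped into a notch, and the mug is upright and within a few mm of centred under the spout by my measurements, with the robot clear; the hand-in call did not return a verdict.

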